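# Cover the four crucibles with their own lids

## Robot

A 7-joint arm with a two-finger parallel gripper is mounted at the origin on the work surface. World frame = base frame: x ahead of the robot, y to its left, z up, the work surface at z = 0. Lengths are in m, angles in rad, forces in N, time in s.
With the tool pointing down it reaches from about 0.425 to 0.875 m from the base axis. Payload 4.7 kg.
Tool frame: the origin (TCP) lies at the very end of the fingers, on their centre line; the grasp point (between the pads) lies 19 mm behind it (r.grasp_offset is the distance from the TCP to the grasp point, in m); z points along the fingers, y is the line along which they close (so a half turn about z gives the same grasp; the last joint's range is limited). The gripper opens to 85 mm and grips with 20 to 120 N. Pads are 22 mm wide; open, the fingers measure 114 mm over their backs; the gripper's body (76 mm by 85 mm) begins 54 mm behind the grasp point. The pads swing forward as they close: fully open they stand 13 mm farther back than shut.
Start: joints at [-1.135, 0.321, -0.07, 1.45, 0.023, 1.371, -0.057], TCP at [0.266, 0.593, 0.231] pointing down, gripper open.
Joint ranges: [-2.86, 2.86], [-0.3, 2.09], [-1.38, 1.24], [0.06, 2.45], [-1.56, 4.7], [0.09, 2.05], [-2.69, 2.69]. Speed limits (rad/s): [2.57, 2.57, 3.14, 3.14, 3.14, 3.14, 3.14].

## Interface

Orientations are given as a 3x3 rotation matrix whose columns are the frame's x, y, z axes.
In Python, from rig import r, grab_frame, camera_info gives the robot as it stands. The module is installed in compiled form; this text tells all that it offers.
- The arm moves only by the tool apply_moves, never from a script. Its argument "steps" is one flat list of numbers, 6 for each row, row after row: the shift along the tool's x, y, z as a fraction of full scale, then the turn, a rotation vector about the tool's x, y, z as a fraction of full scale. In form: [tx, ty, tz, rx, ry, rz, tx, ty, tz, rx, ry, rz, ...]. A call has 1 to 12 rows; each row shifts and turns the commanded pose from where the row before left it, along the tool's axes as they then stand; what a row does not reach is not made up. Full scale, the value 1, is 0.5 m for a shift and 0.12 rad for a turn. A row lasts 1/12 s, in which the tool goes at most 41.7 mm and 7.16 degrees, less where a joint would pass 70% of its speed; a pose out of reach is approached as far as the arm can. A call with a number of a shift or a turn outside -1 to 1 is refused whole. A call with a gripper value outside its range is refused whole. "grip" is the opening, from 0 (shut) to 1 (fully open), set as the call begins (left out, the last holds). The fingers move at their own pace and stop on an object; "force" is the grip in N (left out, the last holds). Time passes only in rows, so rows that do not move let the fingers close. It gives the time, the measured TCP pose, the force, the opening and the grip force at its end, in the units of the state.
- r.read_state(): the state, without advancing time (a new reading comes with each control period).
- grab_frame(name): name is "scene" or "top" or "wrist"; returns (picture, depth): 384x512x3 uint8, red, green, blue; 384x512 float32, m along the optical axis (not along the pixel's ray), 0 where there is no reading.
- camera_info(name): a dict with "intrinsics" (3x3 intrinsics, pixels), "R" (3x3) and "t" (3): a world point X has camera coordinates R X + t. Camera axes: x right, y down, z forward; pixel columns grow to the right and rows downward; lengths in m; the calibration is good to about 2 mm. A picture is of the moment at which its call begins: read the wrist's pose just before it. camera_info takes no time and is no camera call; for the wrist camera it gives the pose at the moment of the call.
- r.hand_in(): hands the job in; it is judged then, once.
The state is a dict: "clock": time; "joint_positions": joint angles; "joint_vel": joint speeds; "tau": joint torques, N m; "tool_pos": TCP position; "tcp_rot": TCP orientation; "wrist_force": force on the tool from outside, world axes, zero at the start; "ft_torque": the same for the moment, N m; "grip_width": opening from 0.0 (shut) to 1.0 (fully open); "gripper_force": force on a finger pad.
Only numpy, scipy, OpenCV 4.12 (cv2) and the standard library are available. Lean on these libraries where they do the work, as an engineer would, in place of code of your own. Each camera call takes 0.05 s, during which the arm holds its last target. There are 200 camera calls.

## Task

Get the crucibles ready for the burner: cover each of the four porcelain crucibles with the knobbed lid of its own size, the smallest lid on the smallest crucible and so on up to the largest, each lid flat and centred on the rim. Set the lids down gently rather than dropping them, and leave the crucibles, the conical flask and the small beaker standing where they are.

Things in the scene. Friction and masses are not known exactly. Their poses are not given: they have to be found in the camera images.
- crucible_small: The smallest of four white porcelain crucibles: an open round cup, empty and loose, tapering to a narrower foot, 34 mm outside diameter at the rim, 32 mm high, 3 mm wall. Stands upright on a fixed grey mat 6 mm thick. Origin: centre of its underside; z up along its axis, so the rim is at z = 32 mm.
- crucible_medium: The second smallest of four white porcelain crucibles: an open round cup, empty and loose, tapering to a narrower foot, 47 mm outside diameter at the rim, 42 mm high, 3 mm wall. Stands upright on a fixed grey mat 6 mm thick. Origin: centre of its underside; z up along its axis, so the rim is at z = 42 mm.
- crucible_large: The second largest of four white porcelain crucibles: an open round cup, empty and loose, tapering to a narrower foot, 60 mm outside diameter at the rim, 52 mm high, 3 mm wall. Stands upright on a fixed grey mat 6 mm thick. Origin: centre of its underside; z up along its axis, so the rim is at z = 52 mm.
- crucible_largest: The largest of four white porcelain crucibles: an open round cup, empty and loose, tapering to a narrower foot, 73 mm outside diameter at the rim, 62 mm high, 3 mm wall. Stands upright on a fixed grey mat 6 mm thick. Origin: centre of its underside; z up along its axis, so the rim is at z = 62 mm.
- lid_small: The smallest of four white porcelain lids: a flat round disc 42 mm in diameter and 5 mm thick with a round upright knob on its centre, 16 mm in diameter and 22 mm high (top of the knob 27 mm above the underside). The underside is plain and flat. Loose, 14 to 22 g, lies knob up on a second fixed grey mat 6 mm thick. Origin: centre of the disc's underside; z up through the knob. It belongs on crucible_small, overhanging its rim by 4 mm all round.
- lid_medium: The second smallest of four white porcelain lids: a flat round disc 55 mm in diameter and 5 mm thick with a round upright knob on its centre, 16 mm in diameter and 22 mm high (top of the knob 27 mm above the underside). The underside is plain and flat. Loose, 24 to 36 g, lies knob up on a second fixed grey mat 6 mm thick. Origin: centre of the disc's underside; z up through the knob. It belongs on crucible_medium, overhanging its rim by 4 mm all round.
- lid_large: The second largest of four white porcelain lids: a flat round disc 68 mm in diameter and 5 mm thick with a round upright knob on its centre, 16 mm in diameter and 22 mm high (top of the knob 27 mm above the underside). The underside is plain and flat. Loose, 38 to 58 g, lies knob up on a second fixed grey mat 6 mm thick. Origin: centre of the disc's underside; z up through the knob. It belongs on crucible_large, overhanging its rim by 4 mm all round.
- lid_largest: The largest of four white porcelain lids: a flat round disc 81 mm in diameter and 5 mm thick with a round upright knob on its centre, 16 mm in diameter and 22 mm high (top of the knob 27 mm above the underside). The underside is plain and flat. Loose, 56 to 84 g, lies knob up on a second fixed grey mat 6 mm thick. Origin: centre of the disc's underside; z up through the knob. It belongs on crucible_largest, overhanging its rim by 4 mm all round.
- flask: Small conical flask of greenish glass, a bystander among the lids: 51 mm across the foot, 85 mm high. Origin: centre of its underside, z up. Low loose bits on the mats (a cork, a rubber bung, a brass weight, at most 26 mm across and 24 mm high) are not listed; all other equipment stands outside the area of the two mats.
- beaker: Small open glass beaker, a bystander among the lids: 42 mm across the rim, 60 mm high. Origin: centre of its underside, z up.
There are look-alikes about, which are no part of the job. What is shaped like the lid_medium but green is not meant.

How it is judged:
By the outcome, as a careful person would: the job done as asked, in the order asked, and still so for the second after the job is handed in, with the robot touching nothing.
It also fails if it takes over 104 s, if anything falls off the work surface, if the arm or the gripper's body presses on something with over 40 N, if the wrist force passes 120 N, or if a joint passes its speed limit or range.

## Working session

There is one attempt and no reset: what is moved stays moved. The work goes in short steps, Python scripts to look and compute and a tool call to move; the robot and the scene stay as the last step left them, time stands still between calls to the robot, and variables do not carry over. Pictures are saved under pics/ and viewed, at most 14 in all, crops included, and the job is handed in when it is done.

Besides the shell and the picture viewer there is one more tool, called after "Call:" in YAML: its name, and indented under it one key for each argument. apply_moves: Moves the arm, as the interface text tells. Its arguments: {"type":"object","properties":{"steps":{"type":"array","items":{"type":"number","minimum":-1,"maximum":1}},"grip":{"type":"number"},"force":{"type":"number"}},"required":["steps"]}

```bash
mkdir -p pics; python3 - <<'E'
from rig import r, grab_frame, camera_info
import cv2, numpy as np
s=r.read_state(); print(s['clock'],s['tool_pos'],s['tcp_rot'],s['grip_width'])
for n in ["top","scene"]:
    p,d=grab_frame(n); np.savez(f"{n}0.npz",p=p,d=d,**{k:np.array(v) for k,v in camera_info(n).items()})
    cv2.imwrite(f"pics/{n}0.png",cv2.resize(p[:,:,::-1],(800,600)))
    print(n,camera_info(n))
E
```

```text
0.0 [0.2659468  0.59252348 0.23023   ] [[-9.12368159e-01  4.09370100e-01 -6.80808024e-04]
 [ 4.09370654e-01  9.12366465e-01 -1.76085668e-03]
 [-9.96956659e-05 -1.88525240e-03 -9.99998218e-01]] 1.0035171801000036
top {'intrinsics': array([[392.30593345,   0.        , 256.43663869],
       [  0.        , 392.30593345, 188.73686878],
       [  0.        ,   0.        ,   1.        ]]), 'R': array([[ 0.00707122, -0.99993012, -0.00947385],
       [-0.99482882, -0.00607458, -0.101384  ],
       [ 0.10131936,  0.01014177, -0.99480226]]), 't': array([-0.06887211,  0.50413685,  1.07355634])}
scene {'intrinsics': array([[355.10158952,   0.        , 259.85767038],
       [  0.        , 355.10158952, 191.38027574],
       [  0.        ,   0.        ,   1.        ]]), 'R': array([[-0.48656786,  0.87360158,  0.00848523],
       [ 0.5547452 ,  0.31644918, -0.76949183],
       [-0.67491442, -0.36970285, -0.63860029]]), 't': array([ 0.29777533, -0.22229229,  1.16113401])}
```

View pics/top0.png

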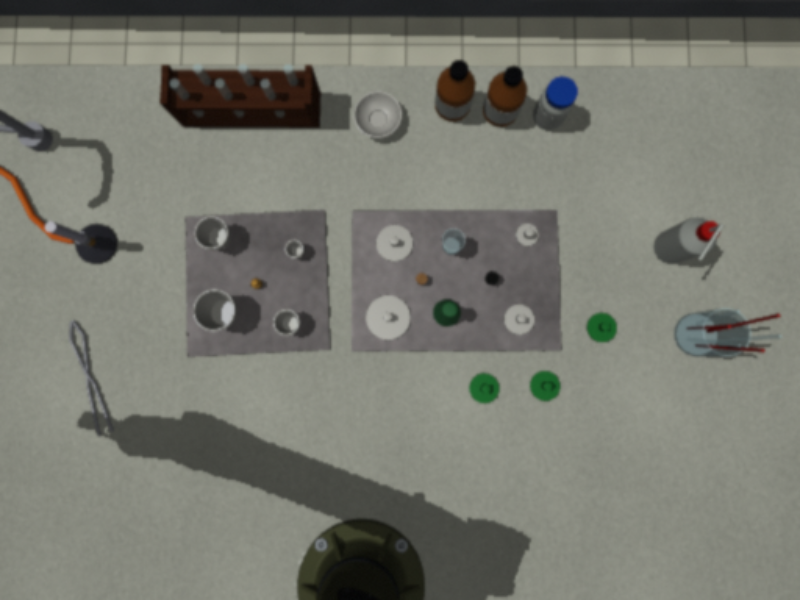

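View pics/scene0.png

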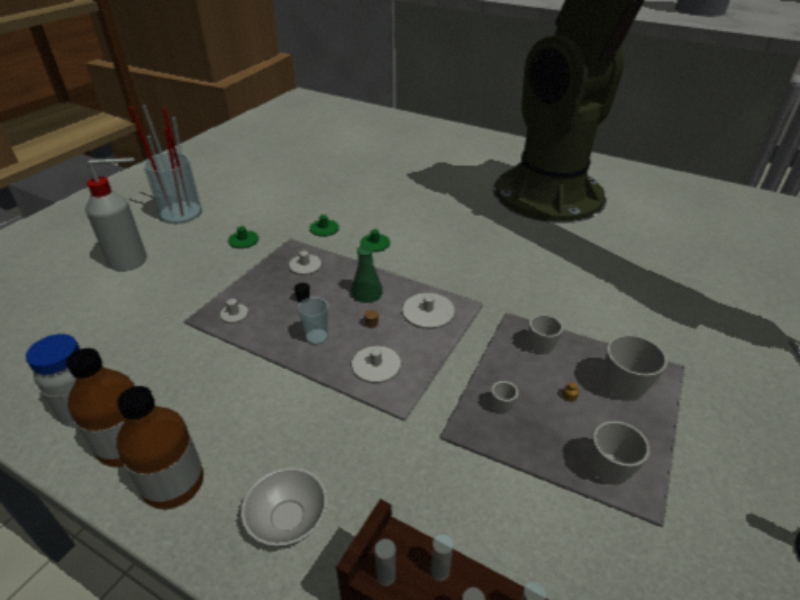

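Top view (800×600 px): lids are small (527,234), medium (519,319), large (394,243) and largest (388,317). Crucibles are small (294,249), medium (287,322), large (212,233) and largest (214,311). The flask is at (447,312) and the beaker at (453,242). Next I get coarse positions.

```bash
cat > h.py <<'E'
import numpy as np, cv2
from scipy.optimize import least_squares
LID=dict(small=(.021,.011),medium=(.0275,.011),large=(.034,.011),largest=(.0405,.011))
CRU=dict(small=(.017,.038),medium=(.0235,.048),large=(.030,.058),largest=(.0365,.068))
def unproj(c,uv,z):
    "pixels -> world on plane z"
    K,R,t=c['intrinsics'],c['R'],c['t']
    uv=np.atleast_2d(uv).astype(float); d=np.c_[uv,np.ones(len(uv))]@np.linalg.inv(K).T@R
    o=-R.T@t; return o+d*((z-o[2])/d[:,2])[:,None]
def cloud(c,d):
    v,u=np.mgrid[:d.shape[0],:d.shape[1]]; K=c['intrinsics']
    P=np.stack([(u-K[0,2])/K[0,0]*d,(v-K[1,2])/K[1,1]*d,d],-1)
    return (P-c['t'])@c['R']
def proj(c,X):
    q=(np.atleast_2d(X)@c['R'].T+c['t'])@c['intrinsics'].T; return q[:,:2]/q[:,2:]
E
python3 - <<'E'
import numpy as np; from h import *
c=np.load('top0.npz'); d=c['d']; W=cloud(c,d); s=.64
for n,uv in dict(small=(527,234),medium=(519,319),large=(394,243),largest=(388,317)).items():
    print('lid',n,unproj(c,np.array(uv)*s,.012).round(3)[0])
for n,uv in dict(small=(294,249),medium=(287,322),large=(212,233),largest=(214,311)).items():
    print('cru',n,unproj(c,np.array(uv)*s,CRU[n][1])[0].round(3))
for n,uv in dict(flask=(447,312),beaker=(453,242)).items(): print(n,unproj(c,np.array(uv)*s,.06)[0].round(3))
E
```

```text
lid small [ 0.619 -0.296  0.012]
lid medium [ 0.464 -0.279  0.012]
lid large [ 0.601 -0.053  0.012]
lid largest [ 0.466 -0.043  0.012]
cru small [0.585 0.126 0.038]
cru medium [0.453 0.133 0.048]
cru large [0.609 0.267 0.058]
cru largest [0.47  0.255 0.068]
flask [ 0.472 -0.146  0.06 ]
beaker [ 0.595 -0.157  0.06 ]
```

Call:
apply_moves:
  steps: [0,0,0,0,0,-0.88,0,0,0,0,0,-0.88,0,0,0,0,0,-0.88,0,0,0,0,0,-0.88]
  grip: 0.5

```text
clock: 0.43
tool_pos: [0.266, 0.5927, 0.2307]
tcp_rot: [[-1.0, -0.006, -0.0], [-0.006, 1.0, -0.001], [0.0, -0.001, -1.0]]
wrist_force: [0.3, 0.2, -0.5]
grip_width: 0.501
gripper_force: 0.0
```

Call:
apply_moves:
  steps: [-0.044,-0.065,-0.008,0,0,0,-0.044,-0.065,-0.008,0,0,0,-0.044,-0.065,-0.008,0,0,0,-0.044,-0.065,-0.008,0,0,0,-0.044,-0.065,-0.008,0,0,0,-0.044,-0.065,-0.008,0,0,0,-0.044,-0.065,-0.008,0,0,0,-0.044,-0.065,-0.008,0,0,0,-0.044,-0.065,-0.008,0,0,0,-0.044,-0.065,-0.008,0,0,0,-0.044,-0.065,-0.008,0,0,0,0,0,0,0,0,0]

```text
clock: 1.43
tool_pos: [0.5136, 0.2258, 0.276]
tcp_rot: [[-1.0, 0.013, 0.004], [0.013, 1.0, -0.004], [-0.004, -0.004, -1.0]]
wrist_force: [0.3, -1.8, -0.5]
grip_width: 0.497
gripper_force: 0.0
```

```bash
cat > snap.py <<'E'
import sys,cv2,numpy as np; from rig import r,grab_frame,camera_info
n=sys.argv[1]; s=r.read_state(); c=camera_info('wrist'); p,d=grab_frame('wrist')
np.savez(n+'.npz',p=p,d=d,tp=s['tool_pos'],tr=s['tcp_rot'],**c)
cv2.imwrite(f'pics/{n}.png',p[:,:,::-1]); print(s['clock'],s['tool_pos'],c['R'].round(3).tolist(),(-c['R'].T@c['t']).round(4))
E
python3 snap.py w1
```

```text
1.4333 [0.5136247  0.22578799 0.27604143] [[0.014, 1.0, -0.005], [0.946, -0.011, 0.323], [0.322, -0.009, -0.947]] [0.4316 0.2271 0.4184]
```

View pics/w1.png

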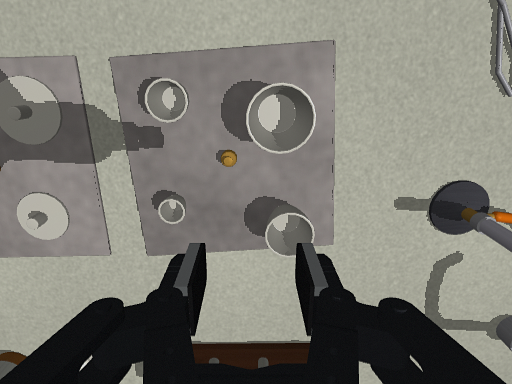

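The wrist view shows all four crucibles clearly, with rims at (172,211) small, (166,100) medium, (290,234) large and (280,118) largest, and the fingers at the bottom. I'll fit the rims and move over to the lids.

```bash
cat >> h.py <<'E'
from scipy.ndimage import map_coordinates
A=np.linspace(0,2*np.pi,180,endpoint=False); CS=np.c_[np.cos(A),np.sin(A)]
def fit(c,n,guess,tab,rim):
    "centre of a circle of known radius and height, by edge contrast"
    r,z=tab[n]; g=c['p'].astype(np.float32).mean(2)
    def I(x,q):
        uv=proj(c,np.c_[x+CS*q,np.full(len(A),z)]); return map_coordinates(g,[uv[:,1],uv[:,0]],order=1,mode='nearest')
    def score(x):
        s=np.clip(I(x,r-.0015)-I(x,r+.0015),-30,30).mean()
        if rim: s+=np.clip(I(x,r-.0015)-I(x,r-.0045),-30,30).mean()
        return s
    x=np.array(guess[:2],float)
    for step,w in ((.002,.014),(.0005,.003),(.0001,.0006)):
        k=np.arange(-w,w+1e-9,step); x=max((x+[a,b] for a in k for b in k),key=score)
    return x,score(x)
E
python3 - <<'E'
from h import *
c=np.load('w1.npz')
for n,g in dict(small=(.585,.126),medium=(.453,.133),large=(.609,.267),largest=(.47,.255)).items():
    print(n,*fit(c,n,g,CRU,1),fit(c,n,g,CRU,0)[0])
for n,g in dict(large=(.601,-.053),largest=(.466,-.043)).items(): print(n,*fit(c,n,g,LID,0))
W=cloud(c,c['d']); print(W[160,290],W[50,310],W[240,160],W[240,55])
E
```

```text
small [0.5876 0.1262] 57.267365 [0.586  0.1258]
medium [0.4542 0.1341] 60.0 [0.4542 0.1339]
large [0.6113 0.27  ] 45.158184 [0.6111 0.2699]
largest [0.473  0.2556] 60.0 [0.473  0.2556]
large [ 0.6035 -0.0531] 30.0
largest [ 0.4668 -0.043 ] 21.47365
[0.53201224 0.27363926 0.00682515] [0.40423417 0.29322682 0.00663795] [0.64222903 0.09839676 0.00663216] [ 0.63996762 -0.0450465   0.00791554]
```

Call:
apply_moves:
  steps: [0,-0.08,0,0,0,0,0,-0.08,0,0,0,0,0,-0.08,0,0,0,0,0,-0.08,0,0,0,0,0,-0.08,0,0,0,0,0,-0.08,0,0,0,0,0,-0.08,0,0,0,0,0,-0.08,0,0,0,0,0,-0.08,0,0,0,0,0,-0.08,0,0,0,0,0,0,0,0,0,0,0,0,0,0,0,0]

```text
clock: 2.48
tool_pos: [0.508, -0.1662, 0.275]
tcp_rot: [[-1.0, 0.004, -0.001], [0.004, 1.0, -0.0], [0.001, -0.0, -1.0]]
wrist_force: [0.3, 0.5, -0.2]
grip_width: 0.498
gripper_force: 0.0
```

```bash
python3 snap.py w2; python3 - <<'E'
from h import *
c=np.load('w2.npz')
for n,g in dict(small=(.619,-.296),medium=(.464,-.279),large=(.601,-.053),largest=(.466,-.043)).items(): print(n,*fit(c,n,g,LID,0))
E
```

```text
2.4833 [ 0.50795414 -0.16622166  0.27498569] [[0.004, 1.0, -0.0], [0.948, -0.004, 0.318], [0.318, -0.002, -0.948]] [ 0.4265 -0.1662  0.4177]
small [ 0.6201 -0.2964] 30.0
medium [ 0.4649 -0.2798] 29.972603
large [ 0.6038 -0.0532] 29.997662
largest [ 0.4668 -0.0431] 30.0
```

View pics/w2.png

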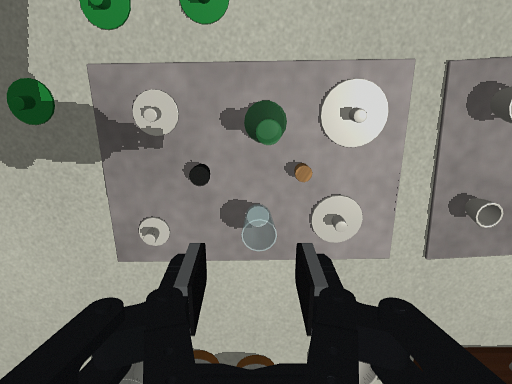

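The wrist view shows the four white lids: (153,231) small, (156,113) medium, (337,218) large and (354,112) largest. Flask, beaker and bits are clear of the knobs.

Call:
apply_moves:
  steps: [-0.0374,-0.0434,0.04,0,0,0,-0.0374,-0.0434,0.04,0,0,0,-0.0374,-0.0434,0.04,0,0,0,-0.0374,-0.0434,0.04,0,0,0,-0.0374,-0.0434,0.04,0,0,0,-0.0374,-0.0434,0.04,0,0,0,0,0,0.06,0,0,0,0,0,0.06,0,0,0,0,0,0,0,0,0,0,0,0,0,0,0]

```text
clock: 3.37
tool_pos: [0.6206, -0.2908, 0.093]
tcp_rot: [[-1.0, -0.004, -0.004], [-0.004, 1.0, 0.003], [0.004, 0.003, -1.0]]
wrist_force: [0.7, 0.2, 1.0]
grip_width: 0.495
gripper_force: 0.0
```

```bash
sed -i 's/-30,30/-90,90/g' h.py; python3 snap.py w3; python3 - <<'E'
from h import *
for f in ('w1','w2','w3'):
    c=np.load(f+'.npz')
    if f=='w1':
        for n,g in dict(small=(.585,.126),medium=(.453,.133),large=(.609,.267),largest=(.47,.255)).items(): print(n,*fit(c,n,g,CRU,1))
    for n,g in dict(small=(.619,-.296),medium=(.464,-.279),large=(.601,-.053),largest=(.466,-.043)).items(): print(f,n,*fit(c,n,g,LID,0))
E
```

```text
3.3667 [ 0.62057914 -0.29080825  0.09303547] [[-0.003, 1.0, 0.003], [0.949, 0.002, 0.315], [0.315, 0.004, -0.949]] [ 0.5397 -0.2919  0.2361]
small [0.5869 0.1259] 140.71281
medium [0.4546 0.1344] 154.45197
large [0.6113 0.2697] 111.45775
largest [0.4734 0.2561] 162.95055
w1 small [ 0.6304 -0.2814] 0.30435973
w1 medium [ 0.4563 -0.2934] 4.467976
w1 large [ 0.6041 -0.0533] 53.399685
w1 largest [ 0.4671 -0.0435] 29.380276
w2 small [ 0.6208 -0.2966] 62.96568
w2 medium [ 0.4653 -0.2799] 56.57015
w2 large [ 0.6037 -0.0535] 58.463085
w2 largest [ 0.4672 -0.0433] 75.46387
w3 small [ 0.6206 -0.2963] 57.988213
w3 medium [ 0.4803 -0.2803] 0.7310652
w3 large [ 0.6084 -0.0694] 1.6808745
w3 largest [ 0.4484 -0.0606] 0.0
```

View pics/w3.png

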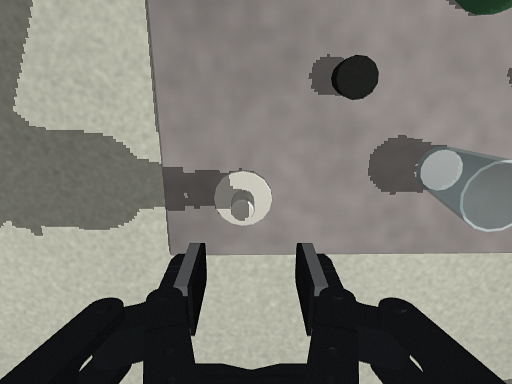

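The small lid sits at (243,197), roughly centred between the fingers, with a 5.5 mm offset in y to correct.

Call:
apply_moves:
  steps: [0,-0.011,0.04,0,0,0,0,0,0.04,0,0,0,0,0,0.03,0,0,0,0,0,0,0,0,0,0,0,0,0,0,0]

```text
clock: 3.83
tool_pos: [0.6215, -0.2991, 0.0412]
tcp_rot: [[-1.0, -0.002, 0.001], [-0.002, 1.0, 0.0], [-0.001, 0.0, -1.0]]
wrist_force: [0.1, 0.2, -0.7]
grip_width: 0.502
gripper_force: 0.0
```

Call:
apply_moves:
  steps: [0.0016,0.0054,0.02,0,0,0,0,0,0.018,0,0,0,0,0,0.014,0,0,0,0,0,0,0,0,0,0,0,0,0,0,0]

```text
clock: 4.25
tool_pos: [0.6197, -0.297, 0.0136]
tcp_rot: [[-1.0, -0.001, -0.001], [-0.001, 1.0, 0.0], [0.001, 0.0, -1.0]]
wrist_force: [0.5, -0.1, 0.5]
grip_width: 0.502
gripper_force: 0.0
```

Call:
apply_moves:
  steps: [0,0,0,0,0,0,0,0,0,0,0,0,0,0,0,0,0,0,0,0,0,0,0,0,0,0,0,0,0,0,0,0,0,0,0,0]
  grip: 0.0
  force: 30

```text
clock: 4.75
tool_pos: [0.6205, -0.2976, 0.0149]
tcp_rot: [[-1.0, -0.001, 0.001], [-0.001, 1.0, -0.0], [-0.001, -0.0, -1.0]]
wrist_force: [0.3, -0.6, 2.7]
grip_width: 0.172
gripper_force: 29.4
```

Call:
apply_moves:
  steps: [0,0,-0.02,0,0,0,0,0,-0.05,0,0,0,0,0,-0.07,0,0,0,0,0,-0.08,0,0,0,0,0,-0.07,0,0,0,0,0,0,0,0,0,0,0,0,0,0,0]

```text
clock: 5.33
tool_pos: [0.6215, -0.2981, 0.1631]
tcp_rot: [[-1.0, -0.001, 0.006], [-0.001, 1.0, -0.002], [-0.006, -0.002, -1.0]]
wrist_force: [-0.5, -0.4, -1.4]
grip_width: 0.172
gripper_force: 29.3
```

```bash
python3 snap.py w4; python3 - <<'E'
from h import *
c=np.load('w4.npz'); tp=c['tp']
for dz in (-.006,-.004,-.002,0):
    z=tp[2]+dz; x,s=fit(c,'small',tp,dict(small=(.021,z)),0); print(dz,(x-tp[:2]).round(4),s)
E
```

```text
5.3333 [ 0.62150288 -0.29812729  0.16311901] [[-0.0, 1.0, -0.002], [0.946, 0.001, 0.324], [0.324, -0.002, -0.946]] [ 0.5392 -0.2983  0.3054]
-0.006 [ 0.0015 -0.013 ] 12.07823
-0.004 [ 0.0121 -0.0117] 11.530874
-0.002 [ 0.0009 -0.0135] 11.657362
0 [-0.0006 -0.0134] 11.944502
```

View pics/w4.png

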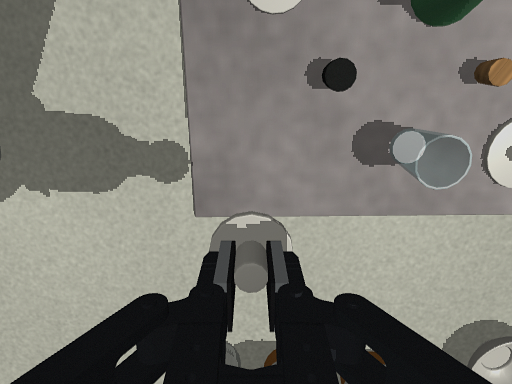

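The small lid is held level between the fingers, with the disc centred near (251,245). I'll carry it to the small crucible.

Call:
apply_moves:
  steps: [0.003,0.04,0,0,0,0,0.006,0.078,0,0,0,0,0.007,0.082,0,0,0,0,0.007,0.082,0,0,0,0,0.007,0.082,0,0,0,0,0.007,0.082,0,0,0,0,0.007,0.082,0,0,0,0,0.007,0.082,0,0,0,0,0.007,0.082,0,0,0,0,0.007,0.082,0,0,0,0,0.004,0.074,0,0,0,0,0,0,0,0,0,0]

```text
clock: 6.38
tool_pos: [0.5821, 0.1384, 0.1571]
tcp_rot: [[-1.0, -0.014, -0.005], [-0.014, 1.0, 0.005], [0.005, 0.005, -1.0]]
wrist_force: [0.6, 1.5, -0.3]
grip_width: 0.167
gripper_force: 29.4
```

Call:
apply_moves:
  steps: [0,0,0,0,0,0,0,0,0,0,0,0,0,0,0,0,0,0]

```text
clock: 6.63
tool_pos: [0.585, 0.1247, 0.1584]
tcp_rot: [[-1.0, 0.002, -0.002], [0.002, 1.0, -0.001], [0.002, -0.001, -1.0]]
wrist_force: [-0.3, -1.3, -0.2]
grip_width: 0.169
gripper_force: 29.4
```

```bash
python3 snap.py w5; python3 - <<'E'
from h import *
c=np.load('w5.npz'); tp=c['tp']; im=cv2.resize(c['p'][:,:,::-1],None,fx=1.5,fy=1.5)
for dz,col in ((-.004,(0,0,255)),(-.009,(0,255,0))):
    uv=proj(c,np.c_[tp[:2]+CS*.021,np.full(180,tp[2]+dz)])*1.5
    cv2.polylines(im,[uv.astype(np.int32)],True,col,1)
print(fit(c,'small',(.587,.126),CRU,1)); cv2.imwrite('pics/w5b.png',im)
for n,g in dict(medium=(.4545,.134),largest=(.473,.256)).items(): print(n,*fit(c,n,g,CRU,1))
E
```

```text
6.6333 [0.58496141 0.12472755 0.15840294] [[0.002, 1.0, -0.002], [0.948, -0.001, 0.317], [0.317, -0.002, -0.948]] [0.5037 0.1247 0.3012]
(array([0.5869, 0.1262]), np.float32(160.61072))
medium [0.4544 0.1348] 102.80139
largest [0.4731 0.2558] 81.3298
```

View pics/w5b.png

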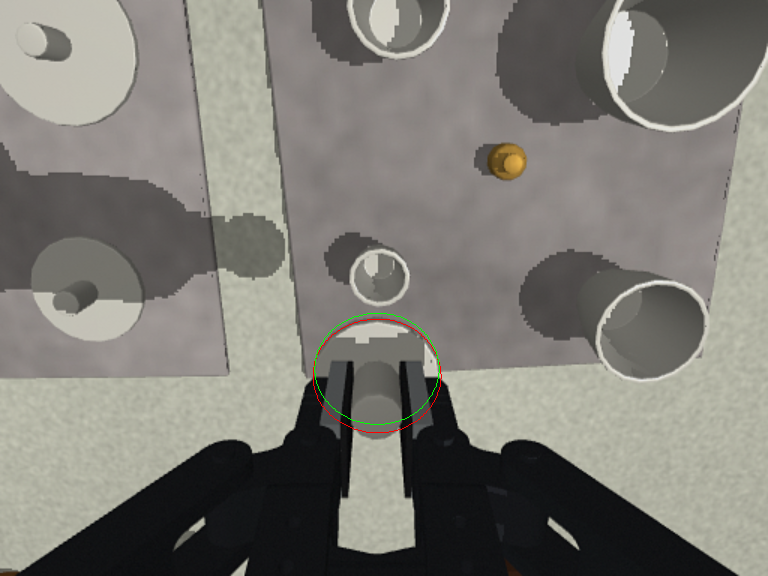

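The projected lid outline matches the held lid at (377,375), and the small crucible rim is at (379,277). I'll descend to 9 mm above contact.

Call:
apply_moves:
  steps: [-0.004,0.002,0.05,0,0,0,0,0,0.06,0,0,0,0,0,0.05,0,0,0,0,0,0.03,0,0,0,0,0,0.014,0,0,0,0,0,0,0,0,0,0,0,0,0,0,0,0,0,0,0,0,0]

```text
clock: 7.35
tool_pos: [0.5886, 0.1274, 0.0588]
tcp_rot: [[-1.0, 0.0, 0.002], [0.0, 1.0, 0.001], [-0.002, 0.001, -1.0]]
wrist_force: [-0.4, 0.2, 0.2]
grip_width: 0.171
gripper_force: 29.4
```

Call:
apply_moves:
  steps: [0.003,-0.002,0.008,0,0,0,0,0,0.006,0,0,0,0,0,0,0,0,0,0,0,0,0,0,0,0,0,0,0,0,0,0,0,0,0,0,0]

```text
clock: 7.85
tool_pos: [0.586, 0.1269, 0.0505]
tcp_rot: [[-1.0, -0.001, 0.0], [-0.001, 1.0, 0.0], [-0.0, 0.0, -1.0]]
wrist_force: [0.0, 0.0, -0.1]
grip_width: 0.17
gripper_force: 29.4
```

Call:
apply_moves:
  steps: [-0.0014,-0.001,0.002,0,0,0,0,0,0.002,0,0,0,0,0,0.002,0,0,0,0,0,0,0,0,0,0,0,0,0,0,0,0,0,0,0,0,0]

```text
clock: 8.35
tool_pos: [0.5865, 0.1263, 0.0473]
tcp_rot: [[-1.0, -0.001, -0.0], [-0.001, 1.0, 0.0], [0.0, 0.0, -1.0]]
wrist_force: [0.3, -0.3, 0.1]
grip_width: 0.172
gripper_force: 29.4
```

Call:
apply_moves:
  steps: [-0.0004,0,0.001,0,0,0,0,0,0.001,0,0,0,0,0,0,0,0,0,0,0,0,0,0,0]

```text
clock: 8.68
tool_pos: [0.587, 0.1263, 0.0471]
tcp_rot: [[-1.0, -0.001, 0.0], [-0.001, 1.0, 0.0], [-0.0, 0.0, -1.0]]
wrist_force: [-1.0, 0.6, 5.0]
grip_width: 0.174
gripper_force: 29.9
```

Call:
apply_moves:
  steps: [0,0,-0.001,0,0,0,0,0,0,0,0,0,0,0,0,0,0,0,0,0,0,0,0,0]
  grip: 0.45

```text
clock: 9.02
tool_pos: [0.5866, 0.1263, 0.0466]
tcp_rot: [[-1.0, -0.001, -0.0], [-0.001, 1.0, -0.0], [0.0, -0.0, -1.0]]
wrist_force: [-1.0, -0.4, -0.3]
grip_width: 0.449
gripper_force: 0.0
```

Call:
apply_moves:
  steps: [0,0,-0.02,0,0,0,0,0,-0.04,0,0,0,0,0,-0.06,0,0,0,0,0,-0.06,0,0,0,0,0,-0.04,0,0,0,0,0,0,0,0,0,0,0,0,0,0,0]

```text
clock: 9.6
tool_pos: [0.5877, 0.1264, 0.1589]
tcp_rot: [[-1.0, -0.001, 0.003], [-0.001, 1.0, 0.001], [-0.003, 0.001, -1.0]]
wrist_force: [-1.1, 0.5, -1.2]
grip_width: 0.453
gripper_force: 0.0
```

```bash
python3 snap.py w6; python3 - <<'E'
from h import *
c=np.load('w6.npz'); print(fit(c,'small',(.587,.126),dict(small=(.021,.043)),0))
cv2.imwrite('pics/w6c.png',cv2.resize(c['p'][40:260,100:420,::-1],None,fx=2,fy=2))
E
```

```text
9.6 [0.58774898 0.12642219 0.15887287] [[-0.0, 1.0, 0.001], [0.947, -0.0, 0.322], [0.322, 0.001, -0.947]] [0.5057 0.1259 0.3013]
(array([0.5868, 0.1259]), np.float32(79.48703))
```

View pics/w6c.png

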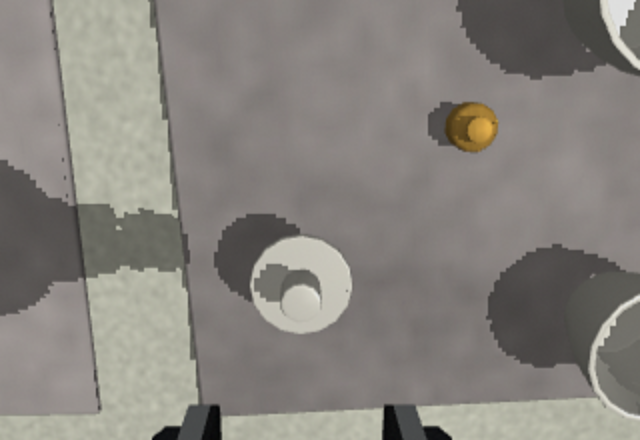

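The small lid sits flat and centred (crop px (301,285)), within 0.2 mm of the crucible's centre. Next is the medium lid.

Call:
apply_moves:
  steps: [0.0222,-0.0738,0,0,0,0,0.0222,-0.0738,0,0,0,0,0.0222,-0.0738,0,0,0,0,0.0222,-0.0738,0,0,0,0,0.0222,-0.0738,0,0,0,0,0.0222,-0.0738,0,0,0,0,0.0222,-0.0738,0,0,0,0,0.0222,-0.0738,0,0,0,0,0.0222,-0.0738,0,0,0,0,0.0222,-0.0738,0,0,0,0,0.0222,-0.0738,0,0,0,0,0,0,0,0,0,0]

```text
clock: 10.65
tool_pos: [0.4596, -0.2884, 0.1561]
tcp_rot: [[-1.0, 0.011, -0.003], [0.011, 1.0, -0.004], [0.003, -0.004, -1.0]]
wrist_force: [-1.0, 0.7, 1.5]
grip_width: 0.448
gripper_force: 0.0
```

Call:
apply_moves:
  steps: [0,0,0.05,0,0,0,0,0,0.07,0,0,0,0,0,0.06,0,0,0,0,0,0.04,0,0,0,0,0,0,0,0,0,0,0,0,0,0,0,0,0,0,0,0,0]

```text
clock: 11.23
tool_pos: [0.4653, -0.28, 0.0475]
tcp_rot: [[-1.0, -0.001, 0.0], [-0.001, 1.0, -0.001], [-0.0, -0.001, -1.0]]
wrist_force: [0.3, -0.4, 0.2]
grip_width: 0.447
gripper_force: 0.0
```

Right on the medium lid (0.4653,−0.2799). Descending 33 mm to z≈0.0145.

Call:
apply_moves:
  steps: [0,0,0.03,0,0,0,0,0,0.022,0,0,0,0,0,0.013,0,0,0,0,0,0,0,0,0,0,0,0,0,0,0]

```text
clock: 11.65
tool_pos: [0.4649, -0.2798, 0.0145]
tcp_rot: [[-1.0, -0.001, -0.0], [-0.001, 1.0, 0.0], [0.0, 0.0, -1.0]]
wrist_force: [-0.2, -0.4, 1.9]
grip_width: 0.452
gripper_force: 0.0
```

Call:
apply_moves:
  steps: [0,0,0,0,0,0,0,0,0,0,0,0,0,0,0,0,0,0,0,0,0,0,0,0,0,0,0,0,0,0,0,0,0,0,0,0]
  grip: 0.0
  force: 35

```text
clock: 12.15
tool_pos: [0.4655, -0.2801, 0.0151]
tcp_rot: [[-1.0, -0.001, 0.001], [-0.001, 1.0, -0.0], [-0.001, -0.0, -1.0]]
wrist_force: [-0.7, 0.5, 5.2]
grip_width: 0.167
gripper_force: 34.4
```

Call:
apply_moves:
  steps: [0,0,-0.02,0,0,0,0,0,-0.05,0,0,0,0,0,-0.07,0,0,0,0,0,-0.08,0,0,0,0,0,-0.07,0,0,0,0,0,0,0,0,0,0,0,0,0,0,0]

```text
clock: 12.73
tool_pos: [0.4662, -0.2803, 0.1618]
tcp_rot: [[-1.0, -0.001, 0.005], [-0.001, 1.0, -0.001], [-0.005, -0.001, -1.0]]
wrist_force: [-0.4, -0.2, -1.1]
grip_width: 0.171
gripper_force: 34.1
```

Call:
apply_moves:
  steps: [0.002,0.04,0,0,0,0,0.002,0.078,0,0,0,0,0.002,0.08,0,0,0,0,0.002,0.08,0,0,0,0,0.002,0.08,0,0,0,0,0.002,0.08,0,0,0,0,0.002,0.08,0,0,0,0,0.002,0.08,0,0,0,0,0.002,0.08,0,0,0,0,0.002,0.08,0,0,0,0,0.002,0.071,0,0,0,0,0,0,0,0,0,0]

```text
clock: 13.73
tool_pos: [0.4511, 0.1427, 0.1577]
tcp_rot: [[-1.0, -0.012, -0.003], [-0.012, 1.0, 0.002], [0.003, 0.002, -1.0]]
wrist_force: [-0.4, 0.5, -0.1]
grip_width: 0.171
gripper_force: 34.3
```

Call:
apply_moves:
  steps: [0,0,0,0,0,0,0,0,0,0,0,0,0,0,0,0,0,0,0,0,0,0,0,0]

```text
clock: 14.07
tool_pos: [0.4536, 0.133, 0.1589]
tcp_rot: [[-1.0, 0.002, -0.001], [0.002, 1.0, -0.0], [0.001, -0.0, -1.0]]
wrist_force: [-0.4, 0.1, -0.1]
grip_width: 0.17
gripper_force: 34.3
```

```bash
python3 snap.py w7; python3 - <<'E'
from h import *
c=np.load('w7.npz'); tp=c['tp']; im=cv2.resize(c['p'][:,:,::-1],None,fx=1.5,fy=1.5)
uv=proj(c,np.c_[tp[:2]+CS*.0275,np.full(180,tp[2]-.0042)])*1.5
cv2.polylines(im,[uv.astype(np.int32)],True,(0,0,255),1)
print(fit(c,'medium',(.4545,.134),CRU,1)); cv2.imwrite('pics/w7b.png',im)
E
```

```text
14.0667 [0.45358526 0.13303104 0.15893667] [[0.003, 1.0, -0.001], [0.948, -0.002, 0.318], [0.318, -0.001, -0.948]] [0.3722 0.1329 0.3017]
(array([0.4545, 0.1345]), np.float32(109.379684))
```

View pics/w7b.png

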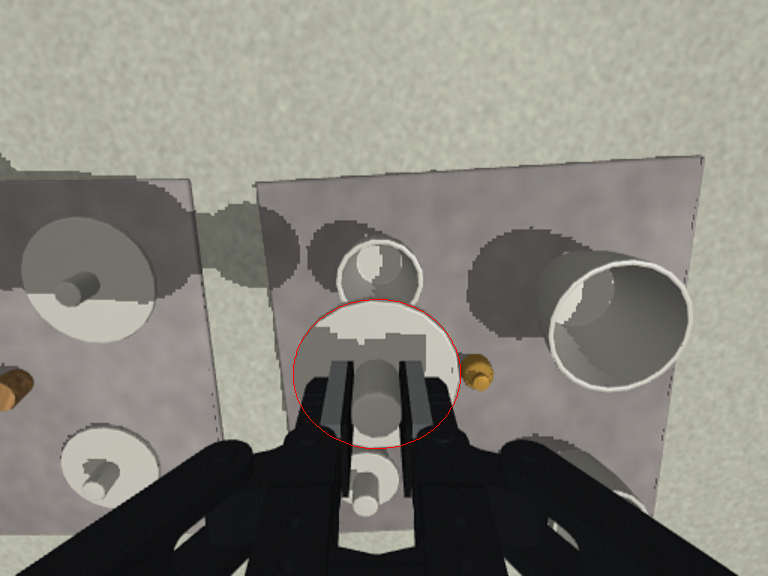

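The held medium lid matches the outline at (377,374). Its crucible rim at (380,273) has not moved. Descending.

Call:
apply_moves:
  steps: [-0.001,0,0.05,0,0,0,0,0,0.056,0,0,0,0,0,0.04,0,0,0,0,0,0.028,0,0,0,0,0,0.012,0,0,0,0,0,0,0,0,0,0,0,0,0,0,0,0,0,0,0,0,0]

```text
clock: 14.78
tool_pos: [0.4552, 0.1349, 0.0675]
tcp_rot: [[-1.0, -0.0, 0.002], [-0.0, 1.0, 0.001], [-0.002, 0.001, -1.0]]
wrist_force: [0.4, -0.5, -0.7]
grip_width: 0.163
gripper_force: 34.3
```

Call:
apply_moves:
  steps: [0,0,0.008,0,0,0,0,0,0.004,0,0,0,0,0,0.002,0,0,0,0,0,0,0,0,0,0,0,0,0,0,0,0,0,0,0,0,0]

```text
clock: 15.28
tool_pos: [0.4542, 0.1348, 0.0595]
tcp_rot: [[-1.0, -0.001, 0.0], [-0.001, 1.0, 0.0], [-0.0, 0.0, -1.0]]
wrist_force: [0.4, -0.5, -0.4]
grip_width: 0.17
gripper_force: 34.3
```

Call:
apply_moves:
  steps: [-0.0004,-0.0004,0.002,0,0,0,0,0,0.002,0,0,0,0,0,0.001,0,0,0,0,0,0,0,0,0,0,0,0,0,0,0]

```text
clock: 15.7
tool_pos: [0.4547, 0.1346, 0.0574]
tcp_rot: [[-1.0, -0.001, 0.001], [-0.001, 1.0, 0.0], [-0.001, 0.0, -1.0]]
wrist_force: [-1.9, -0.3, 4.6]
grip_width: 0.169
gripper_force: 34.7
```

Contact at 4.6 N. Releasing, lifting and heading for the large lid at (0.6037,−0.0535).

Call:
apply_moves:
  steps: [0,0,-0.001,0,0,0,0,0,0,0,0,0,0,0,0,0,0,0,0,0,0,0,0,0]
  grip: 0.45

```text
clock: 16.03
tool_pos: [0.4542, 0.1345, 0.0571]
tcp_rot: [[-1.0, -0.001, -0.0], [-0.001, 1.0, -0.0], [0.0, -0.0, -1.0]]
wrist_force: [0.7, 0.3, -0.5]
grip_width: 0.45
gripper_force: 0.0
```

Call:
apply_moves:
  steps: [0,0,-0.02,0,0,0,0,0,-0.04,0,0,0,0,0,-0.06,0,0,0,0,0,-0.06,0,0,0,0,0,-0.04,0,0,0,0,0,0,0,0,0,0,0,0,0,0,0]

```text
clock: 16.62
tool_pos: [0.4552, 0.1349, 0.1691]
tcp_rot: [[-1.0, -0.001, 0.003], [-0.001, 1.0, 0.002], [-0.003, 0.002, -1.0]]
wrist_force: [-0.1, -0.4, -1.2]
grip_width: 0.453
gripper_force: 0.0
```

```bash
python3 snap.py w8; python3 - <<'E'
from h import *
c=np.load('w8.npz'); print(fit(c,'medium',(.4545,.1345),dict(medium=(.0275,.053)),0)); print(fit(c,'small',(.587,.126),dict(small=(.021,.043)),0))
print(fit(c,'largest',(.473,.256),CRU,1),fit(c,'large',(.604,-.053),LID,0),fit(c,'largest',(.467,-.043),LID,0))
E
```

```text
16.6167 [0.455226   0.13489847 0.16907804] [[-0.0, 1.0, 0.001], [0.947, -0.0, 0.322], [0.322, 0.001, -0.947]] [0.3733 0.1343 0.3115]
(array([0.4544, 0.1344]), np.float32(71.65147))
(array([0.5869, 0.1257]), np.float32(67.98663))
(array([0.4733, 0.256 ]), np.float32(147.47293)) (array([ 0.6042, -0.0527]), np.float32(47.01507)) (array([ 0.4667, -0.0431]), np.float32(35.99185))
```

Call:
apply_moves:
  steps: [-0.0497,-0.0628,0,0,0,0,-0.0497,-0.0628,0,0,0,0,-0.0497,-0.0628,0,0,0,0,-0.0497,-0.0628,0,0,0,0,-0.0497,-0.0628,0,0,0,0,-0.0497,-0.0628,0,0,0,0,0,0,0,0,0,0,0,0,0,0,0,0]

```text
clock: 17.33
tool_pos: [0.6029, -0.0569, 0.165]
tcp_rot: [[-1.0, 0.005, -0.004], [0.005, 1.0, -0.002], [0.004, -0.002, -1.0]]
wrist_force: [0.1, 1.1, -0.4]
grip_width: 0.448
gripper_force: 0.0
```

Call:
apply_moves:
  steps: [0,0,0.05,0,0,0,0,0,0.08,0,0,0,0,0,0.07,0,0,0,0,0,0.04,0,0,0,0,0,0,0,0,0,0,0,0,0,0,0,0,0,0,0,0,0]

```text
clock: 17.92
tool_pos: [0.6042, -0.053, 0.0486]
tcp_rot: [[-1.0, -0.002, 0.002], [-0.002, 1.0, 0.0], [-0.002, 0.0, -1.0]]
wrist_force: [0.3, 0.7, 0.3]
grip_width: 0.45
gripper_force: 0.0
```

Call:
apply_moves:
  steps: [0,0,0.03,0,0,0,0,0,0.023,0,0,0,0,0,0.013,0,0,0,0,0,0,0,0,0,0,0,0,0,0,0]

```text
clock: 18.33
tool_pos: [0.6036, -0.0537, 0.0146]
tcp_rot: [[-1.0, -0.001, -0.0], [-0.001, 1.0, 0.0], [0.0, 0.0, -1.0]]
wrist_force: [0.1, -0.1, -0.7]
grip_width: 0.451
gripper_force: 0.0
```

Call:
apply_moves:
  steps: [0,0,0,0,0,0,0,0,0,0,0,0,0,0,0,0,0,0,0,0,0,0,0,0,0,0,0,0,0,0,0,0,0,0,0,0]
  grip: 0.0
  force: 45

```text
clock: 18.83
tool_pos: [0.6043, -0.0538, 0.0153]
tcp_rot: [[-1.0, -0.001, 0.002], [-0.001, 1.0, 0.0], [-0.002, 0.0, -1.0]]
wrist_force: [-1.2, -0.8, 6.9]
grip_width: 0.168
gripper_force: 44.1
```

Call:
apply_moves:
  steps: [0,0,-0.02,0,0,0,0,0,-0.05,0,0,0,0,0,-0.07,0,0,0,0,0,-0.08,0,0,0,0,0,-0.07,0,0,0,0,0,0,0,0,0,0,0,0,0,0,0]

```text
clock: 19.42
tool_pos: [0.605, -0.0539, 0.1622]
tcp_rot: [[-1.0, -0.001, 0.005], [-0.001, 1.0, 0.001], [-0.005, 0.001, -1.0]]
wrist_force: [0.9, -0.1, -0.9]
grip_width: 0.164
gripper_force: 43.9
```

Call:
apply_moves:
  steps: [-0.0014,0.04,0,0,0,0,-0.0014,0.069,0,0,0,0,-0.0014,0.069,0,0,0,0,-0.0014,0.069,0,0,0,0,-0.0014,0.069,0,0,0,0,-0.0014,0.069,0,0,0,0,-0.0014,0.069,0,0,0,0,-0.0014,0.069,0,0,0,0,-0.0014,0.069,0,0,0,0,-0.0014,0.055,0,0,0,0,0,0,0,0,0,0,0,0,0,0,0,0]

```text
clock: 20.42
tool_pos: [0.6082, 0.2722, 0.1567]
tcp_rot: [[-1.0, -0.005, -0.004], [-0.005, 1.0, -0.001], [0.004, -0.001, -1.0]]
wrist_force: [0.1, -0.7, -0.5]
grip_width: 0.163
gripper_force: 44.0
```

Call:
apply_moves:
  steps: [0,0,0,0,0,0,0,0,0,0,0,0,0,0,0,0,0,0]

```text
clock: 20.67
tool_pos: [0.6106, 0.2675, 0.159]
tcp_rot: [[-1.0, 0.002, -0.0], [0.002, 1.0, -0.001], [0.0, -0.001, -1.0]]
wrist_force: [0.2, -0.2, -0.6]
grip_width: 0.167
gripper_force: 44.0
```

```bash
python3 snap.py w9; python3 - <<'E'
from h import *
c=np.load('w9.npz'); tp=c['tp']; im=cv2.resize(c['p'][:,:,::-1],None,fx=1.5,fy=1.5)
uv=proj(c,np.c_[tp[:2]+CS*.034,np.full(180,tp[2]-.0042)])*1.5
cv2.polylines(im,[uv.astype(np.int32)],True,(0,0,255),1)
print(fit(c,'large',(.611,.27),CRU,1),fit(c,'largest',(.473,.256),CRU,1)); cv2.imwrite('pics/w9b.png',im)
E
```

```text
20.6667 [0.61059544 0.26751263 0.15900146] [[0.003, 1.0, -0.001], [0.948, -0.002, 0.318], [0.318, -0.002, -0.948]] [0.5292 0.2675 0.3017]
(array([0.611 , 0.2692]), np.float32(74.691475)) (array([0.4732, 0.2568]), np.float32(75.576675))
```

View pics/w9b.png

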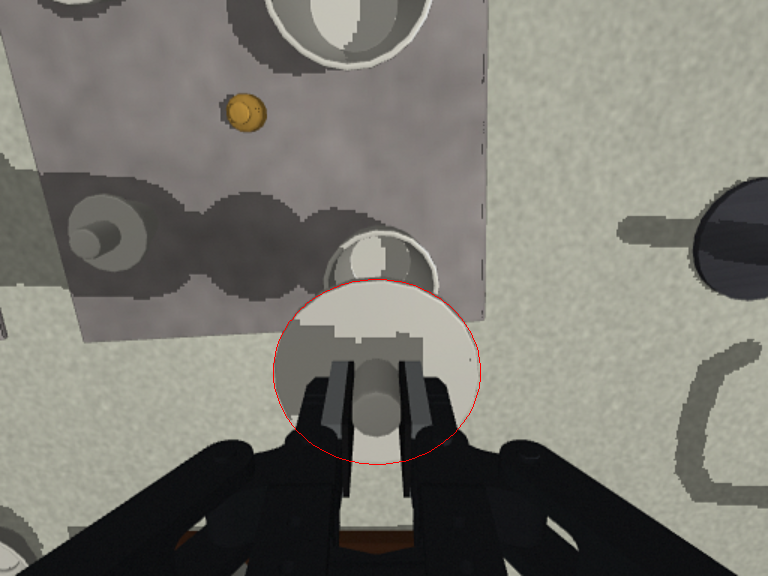

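The large lid matches the outline at (377,372), and its crucible is at (382,275), unmoved. Descending.

Call:
apply_moves:
  steps: [0,0,0.05,0,0,0,0,0,0.05,0,0,0,0,0,0.035,0,0,0,0,0,0.02,0,0,0,0,0,0.01,0,0,0,0,0,0,0,0,0,0,0,0,0,0,0,0,0,0,0,0,0]

```text
clock: 21.38
tool_pos: [0.6114, 0.27, 0.0785]
tcp_rot: [[-1.0, -0.0, 0.002], [-0.0, 1.0, 0.001], [-0.002, 0.001, -1.0]]
wrist_force: [1.0, -0.1, -0.3]
grip_width: 0.169
gripper_force: 44.0
```

Call:
apply_moves:
  steps: [0,-0.0006,0.008,0,0,0,0,0,0.006,0,0,0,0,0,0.003,0,0,0,0,0,0,0,0,0,0,0,0,0,0,0,0,0,0,0,0,0]

```text
clock: 21.88
tool_pos: [0.6104, 0.2695, 0.0684]
tcp_rot: [[-1.0, -0.001, 0.0], [-0.001, 1.0, 0.0], [-0.0, 0.0, -1.0]]
wrist_force: [0.5, -0.4, 0.2]
grip_width: 0.165
gripper_force: 44.0
```

Call:
apply_moves:
  steps: [-0.0012,0,0.001,0,0,0,0,0,0.001,0,0,0,0,0,0.001,0,0,0,0,0,0,0,0,0,0,0,0,0,0,0]

```text
clock: 22.3
tool_pos: [0.6113, 0.2695, 0.0676]
tcp_rot: [[-1.0, -0.001, 0.001], [-0.001, 1.0, 0.0], [-0.001, 0.0, -1.0]]
wrist_force: [-0.6, -0.1, 4.5]
grip_width: 0.167
gripper_force: 44.3
```

Call:
apply_moves:
  steps: [0,0,-0.001,0,0,0,0,0,0,0,0,0,0,0,0,0,0,0,0,0,0,0,0,0]
  grip: 0.45

```text
clock: 22.63
tool_pos: [0.6107, 0.2694, 0.0669]
tcp_rot: [[-1.0, -0.001, -0.0], [-0.001, 1.0, -0.0], [0.0, -0.0, -1.0]]
wrist_force: [0.2, 0.5, -0.5]
grip_width: 0.449
gripper_force: 0.0
```

Call:
apply_moves:
  steps: [0,0,-0.02,0,0,0,0,0,-0.04,0,0,0,0,0,-0.06,0,0,0,0,0,-0.06,0,0,0,0,0,-0.02,0,0,0,0,0,0,0,0,0,0,0,0,0,0,0]

```text
clock: 23.22
tool_pos: [0.611, 0.2695, 0.1677]
tcp_rot: [[-1.0, -0.001, 0.001], [-0.001, 1.0, 0.001], [-0.001, 0.001, -1.0]]
wrist_force: [-0.9, 0.1, -1.0]
grip_width: 0.452
gripper_force: 0.0
```

```bash
python3 snap.py w10; python3 - <<'E'
from h import *
c=np.load('w10.npz'); print(fit(c,'large',(.611,.2695),dict(large=(.034,.063)),0)); print(fit(c,'small',(.587,.126),dict(small=(.021,.043)),0))
E
```

```text
23.2167 [0.6110368  0.26952238 0.16768623] [[-0.0, 1.0, 0.0], [0.948, 0.0, 0.32], [0.32, 0.0, -0.948]] [0.5294 0.269  0.3103]
(array([0.611 , 0.2694]), np.float32(48.803734))
(array([0.5866, 0.1257]), np.float32(37.364563))
```

Call:
apply_moves:
  steps: [0.032,-0.0695,0,0,0,0,0.032,-0.0695,0,0,0,0,0.032,-0.0695,0,0,0,0,0.032,-0.0695,0,0,0,0,0.032,-0.0695,0,0,0,0,0.032,-0.0695,0,0,0,0,0.032,-0.0695,0,0,0,0,0.032,-0.0695,0,0,0,0,0.032,-0.0695,0,0,0,0,0,0,0,0,0,0,0,0,0,0,0,0]

```text
clock: 24.18
tool_pos: [0.4653, -0.0453, 0.1658]
tcp_rot: [[-1.0, 0.004, -0.003], [0.004, 1.0, 0.001], [0.003, 0.001, -1.0]]
wrist_force: [0.6, 1.1, 0.6]
grip_width: 0.451
gripper_force: 0.0
```

Call:
apply_moves:
  steps: [0,0,0.05,0,0,0,0,0,0.08,0,0,0,0,0,0.07,0,0,0,0,0,0.04,0,0,0,0,0,0,0,0,0,0,0,0,0,0,0,0,0,0,0,0,0]

```text
clock: 24.77
tool_pos: [0.4681, -0.0427, 0.048]
tcp_rot: [[-1.0, -0.002, 0.001], [-0.002, 1.0, -0.0], [-0.001, -0.0, -1.0]]
wrist_force: [-0.1, 0.3, -0.2]
grip_width: 0.452
gripper_force: 0.0
```

Call:
apply_moves:
  steps: [0.001,0,0.03,0,0,0,0,0,0.022,0,0,0,0,0,0.013,0,0,0,0,0,0,0,0,0,0,0,0,0,0,0]

```text
clock: 25.18
tool_pos: [0.4668, -0.0434, 0.015]
tcp_rot: [[-1.0, -0.001, 0.0], [-0.001, 1.0, 0.0], [-0.0, 0.0, -1.0]]
wrist_force: [-0.5, -0.0, -0.0]
grip_width: 0.453
gripper_force: 0.0
```

Call:
apply_moves:
  steps: [0,0,0,0,0,0,0,0,0,0,0,0,0,0,0,0,0,0,0,0,0,0,0,0,0,0,0,0,0,0,0,0,0,0,0,0]
  grip: 0.0
  force: 55

```text
clock: 25.68
tool_pos: [0.4674, -0.0434, 0.0157]
tcp_rot: [[-1.0, -0.001, 0.001], [-0.001, 1.0, 0.0], [-0.001, 0.0, -1.0]]
wrist_force: [-1.6, 0.4, 5.8]
grip_width: 0.161
gripper_force: 53.7
```

Call:
apply_moves:
  steps: [0,0,-0.02,0,0,0,0,0,-0.05,0,0,0,0,0,-0.07,0,0,0,0,0,-0.08,0,0,0,0,0,-0.07,0,0,0,0,0,0,0,0,0,0,0,0,0,0,0]

```text
clock: 26.27
tool_pos: [0.4682, -0.0434, 0.1624]
tcp_rot: [[-1.0, -0.001, 0.005], [-0.001, 1.0, 0.001], [-0.005, 0.001, -1.0]]
wrist_force: [0.3, 0.3, -1.2]
grip_width: 0.16
gripper_force: 53.6
```

Call:
apply_moves:
  steps: [-0.0012,0.04,0,0,0,0,-0.0012,0.064,0,0,0,0,-0.0012,0.064,0,0,0,0,-0.0012,0.064,0,0,0,0,-0.0012,0.064,0,0,0,0,-0.0012,0.064,0,0,0,0,-0.0012,0.064,0,0,0,0,-0.0012,0.064,0,0,0,0,-0.0012,0.064,0,0,0,0,-0.0012,0.047,0,0,0,0,0,0,0,0,0,0,0,0,0,0,0,0]

```text
clock: 27.27
tool_pos: [0.471, 0.2569, 0.1579]
tcp_rot: [[-1.0, -0.004, -0.003], [-0.004, 1.0, -0.002], [0.003, -0.002, -1.0]]
wrist_force: [-0.4, -0.7, -0.9]
grip_width: 0.158
gripper_force: 53.7
```

Call:
apply_moves:
  steps: [0,0,0,0,0,0,0,0,0,0,0,0,0,0,0,0,0,0]

```text
clock: 27.52
tool_pos: [0.4726, 0.2545, 0.1595]
tcp_rot: [[-1.0, 0.002, -0.0], [0.002, 1.0, -0.001], [0.0, -0.001, -1.0]]
wrist_force: [0.1, 0.6, -1.1]
grip_width: 0.156
gripper_force: 53.7
```

```bash
python3 snap.py w11; python3 - <<'E'
from h import *
c=np.load('w11.npz'); tp=c['tp']; im=cv2.resize(c['p'][:,:,::-1],None,fx=1.5,fy=1.5)
uv=proj(c,np.c_[tp[:2]+CS*.0405,np.full(180,tp[2]-.0042)])*1.5
cv2.polylines(im,[uv.astype(np.int32)],True,(0,0,255),1)
print(fit(c,'largest',(.473,.256),CRU,1)); cv2.imwrite('pics/w11b.png',im)
E
```

```text
27.5167 [0.47259291 0.25448509 0.15950342] [[0.002, 1.0, -0.001], [0.948, -0.002, 0.318], [0.318, -0.001, -0.948]] [0.3911 0.2544 0.3023]
(array([0.4733, 0.2556]), np.float32(53.806602))
```

View pics/w11b.png

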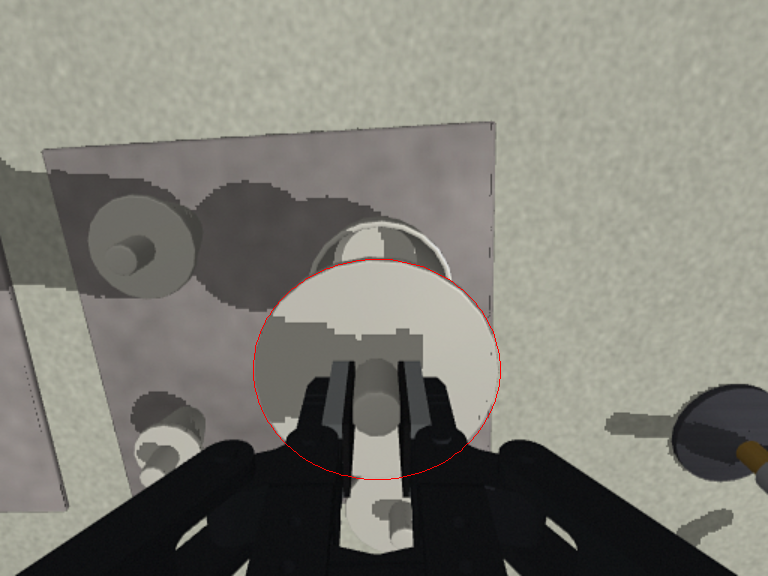

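The largest lid matches the outline at (377,369), and the rim arc behind it at (380,225) is unmoved. Descending.

Call:
apply_moves:
  steps: [0,0,0.04,0,0,0,0,0,0.045,0,0,0,0,0,0.03,0,0,0,0,0,0.018,0,0,0,0,0,0.01,0,0,0,0,0,0,0,0,0,0,0,0,0,0,0,0,0,0,0,0,0]

```text
clock: 28.23
tool_pos: [0.4733, 0.2565, 0.0895]
tcp_rot: [[-1.0, -0.0, 0.002], [-0.0, 1.0, 0.001], [-0.002, 0.001, -1.0]]
wrist_force: [-0.9, 0.6, -0.6]
grip_width: 0.158
gripper_force: 53.8
```

Call:
apply_moves:
  steps: [0,-0.001,0.008,0,0,0,0,0,0.006,0,0,0,0,0,0.002,0,0,0,0,0,0,0,0,0,0,0,0,0,0,0,0,0,0,0,0,0]

```text
clock: 28.73
tool_pos: [0.4725, 0.2557, 0.0804]
tcp_rot: [[-1.0, -0.001, 0.0], [-0.001, 1.0, 0.0], [-0.0, 0.0, -1.0]]
wrist_force: [-0.4, 1.1, -1.2]
grip_width: 0.161
gripper_force: 53.8
```

Call:
apply_moves:
  steps: [-0.0012,0,0.002,0,0,0,0,0,0.0014,0,0,0,0,0,0.001,0,0,0,0,0,0,0,0,0,0,0,0,0,0,0]

```text
clock: 29.15
tool_pos: [0.4731, 0.2556, 0.0781]
tcp_rot: [[-1.0, -0.001, 0.0], [-0.001, 1.0, 0.0], [-0.0, 0.0, -1.0]]
wrist_force: [-0.2, -0.4, 0.1]
grip_width: 0.159
gripper_force: 53.8
```

Call:
apply_moves:
  steps: [0,0,0.001,0,0,0,0,0,0.001,0,0,0,0,0,0,0,0,0,0,0,0,0,0,0]

```text
clock: 29.48
tool_pos: [0.4733, 0.2557, 0.078]
tcp_rot: [[-1.0, -0.001, 0.0], [-0.001, 1.0, 0.0], [-0.0, 0.0, -1.0]]
wrist_force: [-1.6, -1.0, 5.4]
grip_width: 0.157
gripper_force: 54.3
```

Contact at 5.4 N. Releasing, then rising well clear for a full check.

Call:
apply_moves:
  steps: [0,0,-0.001,0,0,0,0,0,0,0,0,0,0,0,0,0,0,0,0,0,0,0,0,0]
  grip: 0.45

```text
clock: 29.82
tool_pos: [0.473, 0.2556, 0.0775]
tcp_rot: [[-1.0, -0.001, 0.0], [-0.001, 1.0, -0.0], [-0.0, -0.0, -1.0]]
wrist_force: [-0.3, 0.1, 0.3]
grip_width: 0.451
gripper_force: 0.0
```

Call:
apply_moves:
  steps: [0,0,-0.02,0,0,0,0,0,-0.04,0,0,0,0,0,-0.06,0,0,0,0,0,-0.08,0,0,0,0,0,-0.08,0,0,0,-0.02,-0.03,-0.06,0,0,0,-0.02,-0.03,-0.04,0,0,0,-0.02,0,-0.02,0,0,0,0,0,0,0,0,0,0,0,0,0,0,0,0,0,0,0,0,0]

```text
clock: 30.73
tool_pos: [0.5018, 0.2261, 0.2765]
tcp_rot: [[-1.0, -0.002, -0.002], [-0.002, 1.0, -0.001], [0.002, -0.001, -1.0]]
wrist_force: [-0.8, 0.1, 0.2]
grip_width: 0.449
gripper_force: 0.0
```

```bash
python3 snap.py w12; python3 - <<'E'
from h import *
c=np.load('w12.npz')
for n,g in dict(small=(.587,.126),medium=(.4545,.1345),large=(.611,.2695),largest=(.4733,.256)).items():
    print(n,*fit(c,n,g,{n:(LID[n][0],CRU[n][1]+.005)},0))
E
```

```text
30.7333 [0.50179752 0.2261354  0.27649194] [[-0.001, 1.0, -0.001], [0.948, 0.002, 0.317], [0.317, -0.0, -0.948]] [0.4206 0.2257 0.4194]
small [0.5866 0.1258] 73.20826
medium [0.4545 0.1341] 65.438934
large [0.6111 0.2692] 46.989693
largest [0.4731 0.2551] 70.13123
```

View pics/w12.png

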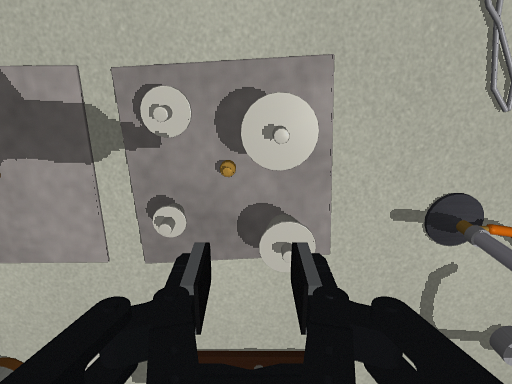

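All four lids sit flat and centred, at (169,221), (165,111), (288,246) and (280,131) px, each within 1 mm of its crucible. The arm is clear, so I'm handing in.

```bash
python3 -c "
from rig import r; print(r.hand_in())"
```

```text
the job is handed in; nothing more can be done
None
```

All four crucibles are covered with their own lids, set down gently from smallest to largest and centred within about 1 mm; the flask and beaker were not touched, and the job was handed in at about 31 s of the 104 s allowed.

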